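# Index the loaded dish carriage onto its stop pin

### The arm

A 7-joint arm with a two-finger parallel gripper is mounted at the origin on the work surface. World frame = base frame: x ahead of the robot, y to its left, z up, the work surface at z = 0. Lengths are in m, angles in rad, forces in N, time in s.
With the tool pointing down it reaches from about 0.375 to 0.925 m from the base axis. Payload 3.1 kg.
Tool frame: the origin (TCP) lies at the very end of the fingers, on their centre line; the grasp point (between the pads) lies 19 mm behind it; x points along the fingers, y is the direction in which the jaws open and shut, and the axes are right-handed (so a half turn about x gives the same grasp; the last joint's range is limited). The gripper opens to 85 mm and grips with 20 to 120 N. Pads are 22 mm wide; open, the fingers measure 114 mm over their backs; the gripper's body (76 mm by 85 mm) begins 54 mm behind the grasp point. The pads swing forward as they close: fully open they stand 13 mm farther back than shut.
Start: joints at [1.18, 0.383, 0.044, 1.598, -0.018, 1.161, -0.05], TCP at [0.188, -0.622, 0.231] pointing down, gripper open.
Joint ranges: [-2.61, 2.61], [-0.41, 2.15], [-1.48, 1.57], [0, 2.5], [-1.57, 4.71], [0.05, 1.97], [-2.85, 2.85]. Speed limits (rad/s): [2.79, 2.79, 3.14, 3.14, 3.14, 3.14, 3.14].

### API

Orientations are given as a unit quaternion [w, x, y, z].
In Python, from plant import bot gives the robot as it stands.
- The arm moves only by the tool play_rows, never from a script. Its argument "motion" is a list of rows, each a list of 3 entries, a list of its own where there are three numbers: the shift along the world's x, y, z in cm, then the turn about the world's z in degrees, then the closure, from 0 (fully open) to 1 (shut). A call has 1 to 10 rows; each row is the pose to reach, as a shift and turn from the pose measured when the call began; what a row does not reach only later rows make up. A row lasts 1/12 s, in which the tool goes at most 41.7 mm and 7.16 degrees, less where a joint would pass 70% of its speed; a pose out of reach is approached as far as the arm can. A call with a gripper value outside its range is refused whole. The fingers move at their own pace and stop on an object; the grip force is fixed at half the most. Time passes only in rows, so rows that repeat a pose let the fingers close. It gives the time, the measured TCP pose, the force and the opening at its end, in the units of the state.
- bot.get_state(): the state, without advancing time (a new reading comes with each control period).
- bot.grab_frame(name): name is "side" or "top" or "wrist"; returns a dict with "frame" (420x560x3 uint8, red, green, blue), "range_z" (420x560 float32, m along the optical axis (not along the pixel's ray), 0 where there is no reading), "K" (3x3 intrinsics, pixels), "dist" ([k1, k2, p1, p2, k3] as OpenCV has them; the pictures are not rectified), "position" and "rotation" of the camera in the world. Camera axes: x right, y down, z forward; pixel columns grow to the right and rows downward; lengths in m; the calibration is good to about 2 mm. A picture is of the moment at which its call begins.
- bot.finish_job(): hands the job in, once; it reports no verdict.
The state is a dict: "clock": time; "q": joint angles; "qvel": joint speeds; "joint_efforts": joint torques, N m; "ee_pos": TCP position; "tcp_rot": TCP orientation; "contact_force": force on the tool from outside, world axes, zero at the start; "wrist_torque": the same for the moment, N m; "opening": finger opening in m.
Only numpy, scipy, OpenCV 4.12 (cv2) and the standard library are available. Lean on these libraries where they do the work, as an engineer would, in place of code of your own. Each camera call takes 0.05 s, during which the arm holds its last target.

### The job

Of the two imaging stations on the bench, find the one whose sliding carriage holds a petri dish. With the fingertips, push that carriage by its upright front plate all the way in to its end stop, then let it go so that it springs back and is caught by its stop pin at the halfway position, and leave it there. Do not touch or lift the dish, and leave the empty station's carriage and everything else on the bench where they are.

Things in the scene. Friction and masses are not known exactly. Their poses are not given: they have to be found in the camera images.
- push_loaded (a point): centre of the front face of the upright push plate on the carriage that holds the dish, 60 mm above the bench. Plate 60 mm wide, 8 mm thick, from 34 to 78 mm above the bench. Axes: x the way it is pushed (away from the robot), y left along the plate, z up. Moves with the carriage. The white base below is 26 mm high and reaches 45 mm in front of the plate at the start
- carriage_loaded (a joint): travel of the loaded carriage in m: 0 = fully out (start), 0.050 = fully in at the end stop, 0.025 = caught by the stop pin. A spring pushes it out with 3 N at 0 to 6 N at 0.050, plus damping 30 N s/m; riding under the pin adds about 2 N. Let go short of 0.025 it returns to 0; let go beyond, it returns and is caught at 0.025
- pin_loaded (a joint): lift in m of the loaded station's sprung stop pin, 0 = down: 6 mm steel pin, black 16 mm head 80 mm above the bench, in a bracket at the station's left side, 125 mm further along x and 52 mm left of where push_loaded starts. The carriage's ramp lifts it 9 mm and it drops behind the catch by itself as the carriage passes 0.025
- seat_loaded (a point): centre of the round dish seat on the loaded carriage, on the plate's top 40 mm above the bench, 60 mm behind push_loaded along x; a collar 72 mm wide and 7 mm high surrounds it. Same axes as push_loaded
- dish_center (a point): centre of the closed petri dish with amber medium that lies loose in the loaded carriage's collar: 62 mm diameter, 15 mm tall, its centre 7.5 mm above the seat; it rides along with the carriage
- station_loaded: fixed white base of the station whose carriage holds the dish, 270 (x) x 150 (y) x 26 mm, origin at its underside's centre; x is the pushing direction; with the carriage fully out push_loaded lies 90 mm before the origin along x
- push_empty (a point): the same point on the push plate of the identical station whose carriage is empty (a bare black round seat); to be left alone
- carriage_empty (a joint): travel of the empty carriage in m, 0 = fully out, as it must stay
- reagent_bottle: amber glass reagent bottle with white cap, 48 mm diameter, 100 mm tall, standing between the two stations; bystander, origin under its centre
- spare_dish: spare closed petri dish, 62 mm diameter, 15 mm tall, lying on the bench itself between the two stations; bystander, origin under its centre
- beaker: empty glass beaker, 66 mm diameter, 90 mm tall, out to the left; bystander, origin under its centre
- tip_box: blue pipette tip box with clear lid, 120 x 85 x 65 mm, out to the right; bystander, origin under its centre
- marker: white marker pen with black cap, 140 mm long, 15 mm thick, lying at the right; bystander, origin under its middle
- jar: white plastic jar, 60 mm diameter, 70 mm tall, out to the left; bystander, origin under its centre
- dish: the same petri dish; origin under its centre
There are look-alikes about, which are no part of the job. Leave any blue look-alike of the dish alone.

How it is judged:
On the way, in this order (a step that is already met when the one before it is completed fails the run):
1. the loaded carriage is pushed all the way in to its end stop by the robot (value of joint carriage_loaded above 0.046 m and contact force between the fingers and anything else above 0.5 N), for 0.1 s.
2. let go, the carriage has come back and been caught by its stop pin (value of joint carriage_loaded between 0.021 and 0.029 m and value of joint pin_loaded below 0.003 m), for 0.2 s.
At the end, for the whole second after the job is handed in: the loaded carriage rests at 25 mm (within 4 mm) of its travel with its stop pin down (less than 3 mm lifted), the dish lies flat in its seat (within 4 mm of centre, tilt below 0.1 rad), the empty carriage is fully out (within 4 mm), nothing is touched (all of step 2 and velocity of joint carriage_loaded between -0.01 and 0.01 m/s and distance between dish_center and seat_loaded below 0.012 m and horizontal distance between dish_center and seat_loaded below 0.004 m and angle between dish_center's own z axis and vertical below 0.1 rad and value of joint carriage_empty below 0.004 m).
It fails at once if the dish is touched by the robot (contact force between any of the fingers, the arm and dish above 0.5 N).
It fails at once if the dish is lifted or tipped out of its seat (z of dish_center in the frame of seat_loaded above 0.014 m or angle between dish_center's own z axis and vertical above 0.2 rad).
It fails at once if the empty carriage is pushed (value of joint carriage_empty above 0.008 m).
It fails at once if a bystander is moved more than 20 mm or lifted (distance of any of reagent_bottle, spare_dish, beaker, tip_box, marker, jar from where it was at the start of the episode above 0.02 m).
It also fails if it takes over 35 s, if anything falls off the work surface, if the arm or the gripper's body presses on something with over 40 N, if the wrist force passes 120 N, or if a joint passes its speed limit or range.

## Working session

There is one attempt and no reset: what is moved stays moved. The work goes in short steps, Python scripts to look and compute and a tool call to move; the robot and the scene stay as the last step left them, time stands still between calls to the robot, and variables do not carry over. Pictures are saved under pics/ and viewed, and the job is handed in when it is done.

Besides the shell and the picture viewer there is one more tool, called after "Request:" in YAML: its name, and indented under it one key for each argument. play_rows: Moves the arm, as the interface text tells. Its arguments: {"type":"object","properties":{"motion":{"type":"array","items":{"type":"array"}}},"required":["motion"]}

```bash
mkdir -p pics; cat > h.py <<'E'
import numpy as np, cv2
from plant import bot
def grab(n,fn=None):
    d=bot.grab_frame(n)
    if fn: cv2.imwrite('pics/'+fn,cv2.cvtColor(d['frame'],cv2.COLOR_RGB2BGR))
    np.savez('/tmp/%s.npz'%n,**{k:np.array(v) for k,v in d.items()})
    return d
def R(d):
    r=np.array(d['rotation'])
    if r.shape==(3,3): return r
    from scipy.spatial.transform import Rotation
    return Rotation.from_quat([*r[1:],r[0]]).as_matrix()
def ray(d,u,v):
    p=cv2.undistortPoints(np.array([[[u,v]]],float),np.array(d['K']),np.array(d['dist'])).ravel()
    return np.array(d['position']),R(d)@np.array([p[0],p[1],1.])
def plane(d,u,v,z):
    o,r=ray(d,u,v); return o+r*(z-o[2])/r[2]
def dep(d,u,v):
    o,r=ray(d,u,v); return o+r*d['range_z'][int(v),int(u)]
E
python3 - <<'E'
from h import *
for n in('top','side','wrist'):
    d=grab(n,n+'0.png'); print(n,np.round(d['position'],3),np.round(R(d),2).tolist())
s=bot.get_state(); print({k:np.round(v,3) for k,v in s.items()})
E
```

```text
top [0.294 0.02  1.352] [[-0.01, -0.98, 0.2], [-1.0, 0.0, -0.02], [0.02, -0.2, -0.98]]
side [0.132 0.666 0.576] [[-0.86, -0.28, 0.42], [-0.51, 0.46, -0.73], [0.01, -0.84, -0.54]]
wrist [ 0.265 -0.598  0.372] [[0.29, -0.91, -0.3], [-0.96, -0.28, -0.09], [-0.0, 0.31, -0.95]]
{'clock': np.float64(0.15), 'q': array([ 1.18 ,  0.384,  0.044,  1.599, -0.018,  1.161, -0.05 ]), 'qvel': array([-0.   , -0.002,  0.   , -0.004, -0.002, -0.001, -0.002]), 'joint_efforts': array([ 2.0000e-03, -4.3405e+01,  1.0270e+00, -2.4998e+01,  1.1000e-02,
        7.0000e-03, -0.0000e+00]), 'ee_pos': array([ 0.187, -0.622,  0.23 ]), 'tcp_rot': array([-0.102, -0.699, -0.104,  0.7  ]), 'contact_force': array([-0.783, -0.37 , -0.764]), 'wrist_torque': array([ 0.036, -0.013, -0.009]), 'opening': np.float64(0.085)}
```

View pics/top0.png

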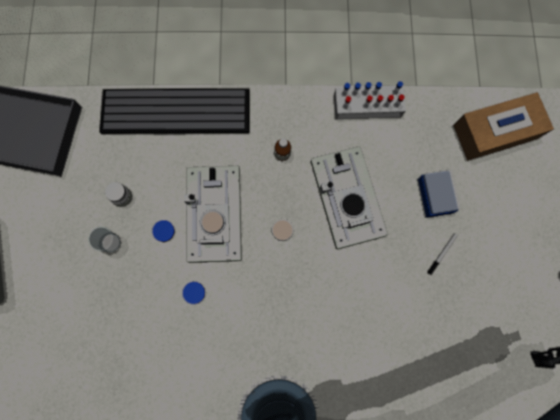

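View pics/side0.png

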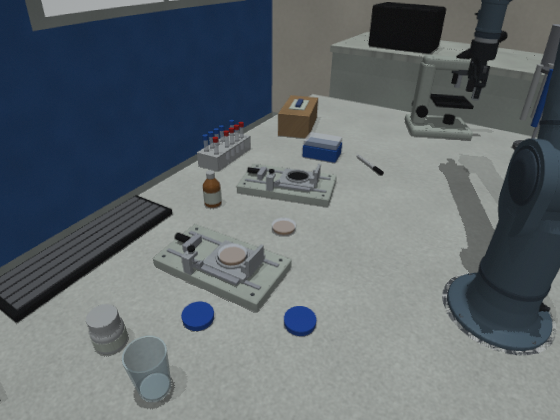

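The top view shows two stations. The left one, around (213,215), has an amber dish in its collar at (212,222) and its push plate at about (212,239). The right one, around (349,197), has a bare black seat at (353,205). Other candidates are the spare dish on the bench at (282,231) and blue look-alikes at (164,231) and (194,293). The left station fits the description, so I'll enlarge it to confirm and measure.

```bash
python3 - <<'E'
from h import *
d=dict(np.load('/tmp/top.npz'))
im=cv2.cvtColor(d['frame'],cv2.COLOR_RGB2BGR)
a=cv2.resize(im[155:275,165:265],None,fx=5,fy=5,interpolation=cv2.INTER_CUBIC); 
s=dict(np.load('/tmp/side.npz')); i2=cv2.cvtColor(s['frame'],cv2.COLOR_RGB2BGR)
b=cv2.resize(i2[220:310,145:300],None,fx=5,fy=5,interpolation=cv2.INTER_CUBIC)
cv2.imwrite('pics/c_top.png',a); cv2.imwrite('pics/c_side.png',b)
# base outline via depth height
H,W=d['range_z'].shape
uu,vv=np.meshgrid(np.arange(W),np.arange(H))
p=cv2.undistortPoints(np.stack([uu,vv],-1).reshape(-1,1,2).astype(float),d['K'],d['dist']).reshape(-1,2)
P=(np.c_[p,np.ones(len(p))]*d['range_z'].reshape(-1,1))@R(d).T+d['position']
P=P.reshape(H,W,3); np.save('/tmp/P.npy',P)
m=((P[...,2]>0.013)).astype(np.uint8); m[:,:175]=0;m[:,255:]=0;m[:155]=0;m[275:]=0
n,l,st,c=cv2.connectedComponentsWithStats(m); k=1+np.argmax(st[1:,4]); print(st[k],c[k])
cs,_=cv2.findContours((l==k).astype(np.uint8),cv2.RETR_EXTERNAL,cv2.CHAIN_APPROX_NONE)
pts=np.array([plane(d,u,v,0.026)[:2] for u,v in cs[0][:,0]])
r=cv2.minAreaRect((pts*1000).astype(np.float32)); print(r, cv2.boxPoints(r).tolist())
# plate: heights > .06 
for v in range(196,262,2): print(v,[int(1000*P[v,u,2]) for u in range(184,242,3)])
E
```

```text
[ 184  166   57   97 5205] [212.64707012 213.66897214]
((550.7666015625, 182.99899291992188), (270.9520568847656, 155.94985961914062), 1.9325153827667236) [[412.73809814453125, 256.3609924316406], [417.99713134765625, 100.49983978271484], [688.7951049804688, 109.63699340820312], [683.5360717773438, 265.4981384277344]]
196 [67, 66, 79, 81, 27, 30, 26, 25, 27, 29, 23, 26, 26, 25, 29, 28, 25, 28, 22, 1]
198 [71, 68, 79, 79, 25, 28, 28, 21, 27, 22, 25, 21, 25, 22, 27, 30, 19, 24, 27, 0]
200 [68, 70, 65, 61, 39, 26, 26, 25, 26, 26, 23, 26, 24, 26, 29, 24, 24, 22, 26, 0]
202 [0, 55, 24, 39, 30, 31, 28, 23, 27, 27, 24, 28, 25, 24, 32, 26, 26, 22, 27, 3]
204 [-2, 28, 31, 48, 35, 32, 24, 23, 26, 28, 29, 36, 42, 40, 41, 22, 24, 27, 23, -2]
206 [-3, 27, 26, 47, 38, 37, 39, 40, 37, 40, 40, 45, 40, 35, 37, 25, 26, 28, 25, 0]
208 [1, 20, 26, 37, 35, 40, 42, 42, 38, 37, 39, 35, 36, 39, 42, 27, 22, 24, 21, -1]
210 [4, 27, 22, 39, 38, 41, 39, 37, 46, 52, 47, 44, 43, 34, 41, 23, 21, 25, 24, 1]
212 [-2, 26, 25, 34, 39, 38, 38, 46, 57, 53, 53, 56, 44, 40, 41, 23, 19, 25, 21, 1]
214 [1, 23, 23, 41, 36, 3
[... 1290 characters left out ...]
, 24, 31, 27, 25, 28, 22, -4]
246 [1, 25, 25, 23, 28, 27, 21, 26, 24, 22, 25, 25, 24, 29, 27, 24, 23, 26, 20, -5]
248 [-2, 24, 25, 25, 27, 28, 32, 27, 21, 27, 27, 20, 32, 18, 37, 25, 24, 25, 28, 2]
250 [-1, 22, 23, 26, 30, 22, 24, 22, 27, 27, 23, 27, 30, 23, 29, 31, 25, 22, 24, 0]
252 [-3, 27, 23, 24, 24, 27, 24, 22, 26, 21, 27, 22, 24, 26, 28, 27, 30, 30, 25, 9]
254 [-4, 20, 25, 26, 22, 37, 18, 20, 20, 27, 22, 21, 22, 22, 28, 29, 30, 25, 26, 1]
256 [3, 24, 26, 28, 25, 27, 23, 25, 26, 22, 25, 20, 26, 28, 24, 28, 28, 22, 27, 5]
258 [-4, 25, 21, 17, 24, 24, 27, 25, 26, 26, 23, 28, 27, 27, 25, 25, 23, 26, 24, 6]
260 [3, 25, 23, 25, 21, 26, 25, 21, 29, 22, 26, 23, 22, 24, 20, 18, 18, 22, 15, -1]
```

View pics/c_top.png

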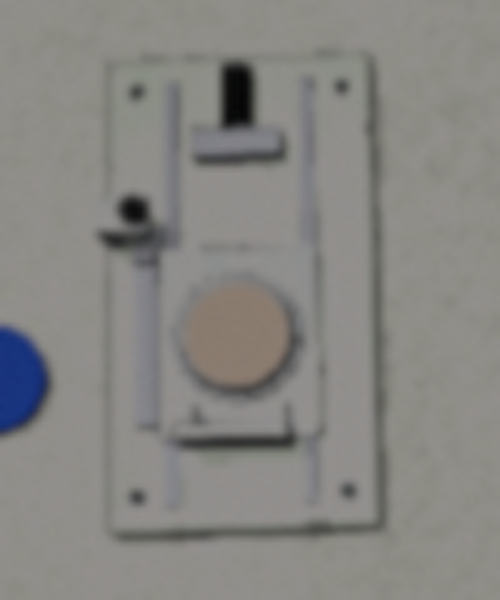

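View pics/c_side.png

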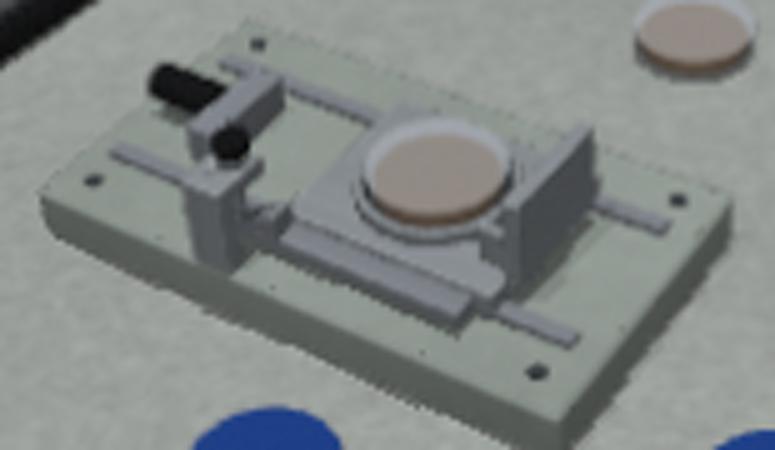

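The crop confirms it: the left station holds an amber dish in its collar, with the push plate in front at crop (235,437) and the black pin head at (133,208). The second dish in the side crop lies on the bench, so it's the spare. Next I'll get the plate pose and yaw from the screws, dish and plate top edge.

```bash
python3 - <<'E'
from h import *
d=dict(np.load('/tmp/top.npz'))
f=lambda x,y,z:plane(d,165+(x+.5)/5-.5,155+(y+.5)/5-.5,z)
S=[f(*q,0.026)[:2] for q in((137,92),(341,86),(137,497),(348,490))]
print(np.round(S,4)); c=np.mean(S,0); print('centre',c)
for a,b in((2,0),(3,1)):
    v=S[a]-S[b]; v=-v; v=S[b]-S[a]; print('yaw',np.degrees(np.arctan2(v[1],v[0])))
for a,b in((0,1),(2,3)):
    v=S[a]-S[b]; print('yawy',np.degrees(np.arctan2(-v[0],v[1])))
print('plate top front edge ends',f(172,440,.078),f(293,440,.078))
hsv=cv2.cvtColor(d['frame'],cv2.COLOR_RGB2HSV)
crop=hsv[205:240,195:230]; m=((crop[...,1]>45)&(crop[...,0]<25)).astype(np.uint8)
M=cv2.moments(m,True); u,v=M['m10']/M['m00']+195,M['m01']/M['m00']+205; dc=plane(d,u,v,.05); print('dish',u,v,dc,M['m00'])
P=np.load('/tmp/P.npy'); q=P[236:246,195:230].reshape(-1,3); q=q[(q[:,2]>.068)&(q[:,2]<.09)]; print('plate depth',len(q),q.mean(0),q.min(0),q.max(0))
s=dict(np.load('/tmp/side.npz'))
g=lambda x,y,z:plane(s,145+(x+.5)/5-.5,220+(y+.5)/5-.5,z)
print('side plate top corners',g(588,128,.078),g(505,212,.078),g(520,215,.078),g(598,135,.078))
hs=cv2.cvtColor(s['frame'],cv2.COLOR_RGB2HSV)
# blue dish near approach
b=((hsv[...,1]>150)&(hsv[...,0]>100)&(hsv[...,0]<130)).astype(np.uint8)
n,l,st,cc=cv2.connectedComponentsWithStats(b)
for i in range(1,n):
    if st[i,4]>100: print('blue',cc[i],plane(d,*cc[i],.012))
E
```

```text
[[0.6651 0.2423]
 [0.6685 0.1268]
 [0.4354 0.2354]
 [0.439  0.1199]]
centre [0.55197893 0.18111057]
yaw 1.700718488670138
yaw 1.7203924821418446
yawy 1.65842111345935
yawy 1.764892907987515
plate top front edge ends [0.46002122 0.20931825 0.078     ] [0.45987182 0.14537307 0.078     ]
dish 212.01581027667984 221.60474308300394 [0.52115928 0.17953825 0.05      ] 253.0
plate depth 82 [0.4654488  0.17643744 0.07649608] [0.46108325 0.14888922 0.0691271 ] [0.47029444 0.20696822 0.08247996]
side plate top corners [0.46337351 0.14959647 0.078     ] [0.46347181 0.21017776 0.078     ] [0.45749639 0.20859955 0.078     ] [0.45744167 0.15131798 0.078     ]
blue [426.84651163 198.62325581] [ 0.59305586 -0.42881736  0.012     ]
blue [162.96307692 230.57230769] [0.50262899 0.32078341 0.012     ]
blue [193.51197605 292.39820359] [0.331768   0.23077904 0.012     ]
```

```bash
python3 - <<'E'
from h import *
from scipy.spatial.transform import Rotation as Q
q=bot.get_state()['tcp_rot']; A=Q.from_quat([*q[1:],q[0]]).as_matrix(); print(A.round(3)); print('jaw dir deg',np.degrees(np.arctan2(A[1,1],A[0,1])))
E
```

```text
[[-0.001  0.289 -0.957]
 [ 0.002 -0.957 -0.289]
 [-1.    -0.002  0.   ]]
jaw dir deg -73.22320228258111
```

Request:
play_rows:
  motion:
    - [[2.5,3,0],-2,1]
    - [[5,6,0],-4,1]
    - [[7.5,9,0],-6,1]
    - [[10,12,0],-8,1]
    - [[12.5,15,0],-10,1]
    - [[15,18.5,0],-11,1]
    - [[17,22,0],-12,1]
    - [[19,25.5,0],-13,1]
    - [[21,29,0],-14,1]
    - [[23,32.5,0],-15,1]

```text
clock: 0.98
ee_pos: [0.4178, -0.2946, 0.23]
tcp_rot: [-0.01, -0.707, -0.011, 0.707]
contact_force: [1.4, -0.2, 1.0]
opening: 0.0003
```

Request:
play_rows:
  motion:
    - [[0,4,0],0,1]
    - [[0,8,0],0,1]
    - [[0,12,0],0,1]
    - [[0,16,0],0,1]
    - [[0,20,0],0,1]
    - [[0,24,0],0,1]
    - [[0,28,0],0,1]
    - [[0,32,0],0,1]
    - [[0,36,0],0,1]
    - [[0,40,0],0,1]

```text
clock: 1.82
ee_pos: [0.4171, 0.107, 0.23]
tcp_rot: [0.01, 0.707, 0.011, -0.707]
contact_force: [0.6, -0.5, 0.4]
opening: 0.0002
```

Request:
play_rows:
  motion:
    - [[0,3.5,-1],0,1]
    - [[0,7,-3],0,1]
    - [[0,7.2,-6],0,1]
    - [[0,7.2,-9],0,1]
    - [[0,7.2,-12],0,1]
    - [[0,7.2,-13],0,1]
    - [[0,7.2,-13],0,1]

```text
clock: 2.4
ee_pos: [0.4142, 0.1778, 0.0973]
tcp_rot: [-0.011, -0.705, -0.011, 0.71]
contact_force: [-0.1, -0.1, 0.4]
opening: -0.0003
```

```bash
python3 - <<'E'
from h import *
s=bot.get_state(); print(s['ee_pos'],s['tcp_rot'],s['contact_force'],s['q'])
for n in('side','top','wrist'): grab(n,n+'1.png')
E
```

```text
[0.41418652 0.17775193 0.09727757] [-0.0108355  -0.70450463 -0.01051996  0.70953869] [-0.10017781 -0.05050226  0.40413899] [ 0.11830411  0.26164017 -0.66419968  2.14139124  0.21744418  0.81079776
 -2.22183056]
```

View pics/side1.png

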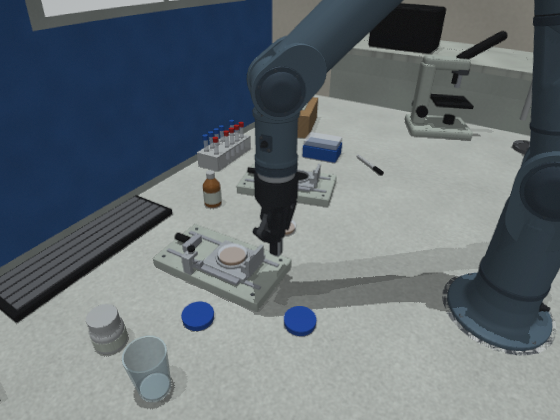

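View pics/wrist1.png

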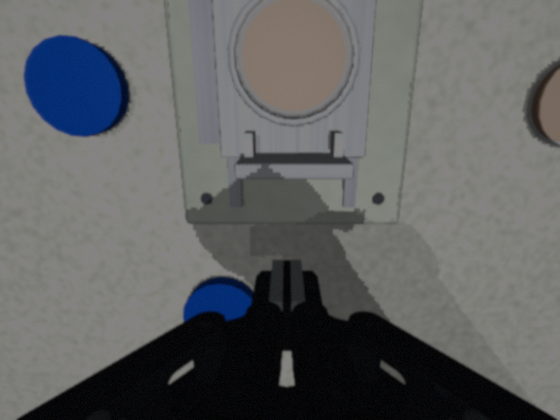

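The fingers are centred in front of the plate: fingertips at wrist pixel (287,265), plate at (293,170), and nothing is in contact. I'll lower them, then approach slowly.

Request:
play_rows:
  motion:
    - [[0,0,-2],0,1]
    - [[0,0,-4],0,1]
    - [[0,0,-4.7],0,1]
    - [[0,0,-4.7],0,1]
    - [[1,0,-4.7],0,1]
    - [[2,0.05,-4.7],0,1]
    - [[2.5,0.05,-4.7],0,1]
    - [[3,0.1,-4.7],0,1]
    - [[3,0.1,-4.7],0,1]

```text
clock: 3.3
ee_pos: [0.4496, 0.1807, 0.0551]
tcp_rot: [0.009, 0.708, 0.011, -0.706]
contact_force: [-2.2, 0.0, 2.4]
opening: -0.0
```

```bash
python3 - <<'E'
from h import *
s=bot.get_state(); print(s['ee_pos'],s['contact_force'],s['clock'])
d=grab('side'); im=cv2.cvtColor(d['frame'],cv2.COLOR_RGB2BGR)
cv2.imwrite('pics/side2.png',cv2.resize(im[190:310,145:305],None,fx=4.5,fy=4.5,interpolation=cv2.INTER_CUBIC))
E
```

```text
[0.44963463 0.18074113 0.05511633] [-2.16830088e+00  4.77353400e-04  2.42948920e+00] 3.3
```

View pics/side2.png

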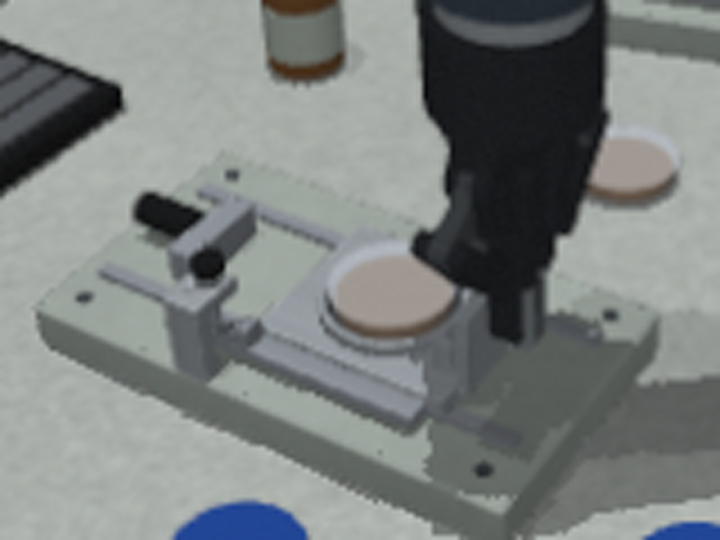

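The fingertips are just in front of the plate. A black gripper linkage overlaps the dish in the image at crop (435,250), so I'll check its actual height using depth.

```bash
python3 - <<'E'
from h import *
d=dict(np.load('/tmp/side.npz'))
for x,y in((425,243),(435,255),(455,275),(470,280),(500,290),(515,330),(440,180),(465,200)):
    u,v=145+x/4.5,190+y/4.5; print((x,y),dep(d,u,v).round(3))
E
```

```text
(425, 243) [0.454 0.239 0.147]
(435, 255) [0.448 0.241 0.145]
(455, 275) [0.443 0.236 0.133]
(470, 280) [0.435 0.237 0.134]
(500, 290) [0.436 0.213 0.111]
(515, 330) [0.441 0.195 0.073]
(440, 180) [ 0.591  0.041 -0.001]
(465, 200) [0.446 0.222 0.161]
```

Request:
play_rows:
  motion:
    - [[0,0,0],0,1]
    - [[0,0,0],0,1]

```text
clock: 3.52
ee_pos: [0.4493, 0.1808, 0.0549]
tcp_rot: [0.009, 0.708, 0.011, -0.706]
contact_force: [0.2, -0.3, -0.0]
opening: 0.0001
```

The linkage is at z ≥ 0.13 and to the side, well above the dish. There's no contact yet, so I'll push.

Request:
play_rows:
  motion:
    - [[0.4,0,-0.3],0,1]
    - [[0.8,0,-0.4],0,1]
    - [[1.2,0.05,-0.5],0,1]
    - [[1.6,0.05,-0.5],0,1]
    - [[2.0,0.05,-0.5],0,1]
    - [[2.4,0.05,-0.5],0,1]
    - [[2.8,0.1,-0.5],0,1]
    - [[3.2,0.1,-0.5],0,1]
    - [[3.6,0.1,-0.5],0,1]
    - [[4.0,0.1,-0.5],0,1]

```text
clock: 4.35
ee_pos: [0.4858, 0.1816, 0.0487]
tcp_rot: [-0.01, -0.706, -0.011, 0.708]
contact_force: [-7.3, 0.6, 3.6]
opening: 0.0001
```

Request:
play_rows:
  motion:
    - [[0.3,0,0],0,1]
    - [[0.6,0,0],0,1]
    - [[0.9,0,0],0,1]
    - [[1.1,0,0],0,1]
    - [[1.1,0,0],0,1]

```text
clock: 4.77
ee_pos: [0.4942, 0.1817, 0.0476]
tcp_rot: [-0.011, -0.704, -0.011, 0.71]
contact_force: [-5.6, 0.6, 2.4]
opening: -0.0
```

```bash
python3 - <<'E'
from h import *
s=bot.get_state(); print(s['ee_pos'],s['contact_force'],s['clock'])
d=grab('side'); im=cv2.cvtColor(d['frame'],cv2.COLOR_RGB2BGR)
cv2.imwrite('pics/side3.png',cv2.resize(im[190:310,145:305],None,fx=4.5,fy=4.5,interpolation=cv2.INTER_CUBIC))
E
```

```text
[0.49417999 0.18170501 0.04762418] [-5.59017656  0.55632033  2.36991253] 4.7667
```

View pics/side3.png

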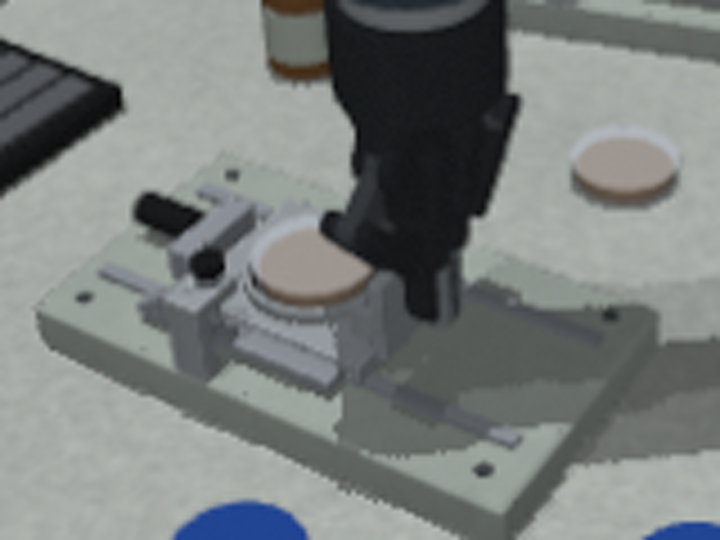

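The carriage is well past the pin, and the 5.6 N reading matches the spring at about 0.044. I'll push on until the force shows the end stop.

Request:
play_rows:
  motion:
    - [[0.3,0,0],0,1]
    - [[0.6,0,0],0,1]
    - [[0.8,0,0],0,1]
    - [[1.0,0,0],0,1]
    - [[1.0,0,0],0,1]

```text
clock: 5.23
ee_pos: [0.4991, 0.1818, 0.0464]
tcp_rot: [-0.012, -0.7, -0.01, 0.714]
contact_force: [-9.9, 0.3, 7.1]
opening: -0.0001
```

Request:
play_rows:
  motion:
    - [[0.3,0,0],0,1]
    - [[0.6,0,0],0,1]
    - [[0.9,0,0.1],0,1]
    - [[1.2,0,0.1],0,1]
    - [[1.2,0,0.1],0,1]
    - [[1.2,0,0.1],0,1]

```text
clock: 5.73
ee_pos: [0.4986, 0.1816, 0.0453]
tcp_rot: [-0.016, -0.692, -0.009, 0.722]
contact_force: [-21.9, -1.4, 16.2]
opening: -0.0001
```

```bash
python3 - <<'E'
from h import *
s=bot.get_state(); print(s['ee_pos'],s['contact_force'],s['clock'])
d=grab('side'); im=cv2.cvtColor(d['frame'],cv2.COLOR_RGB2BGR)
cv2.imwrite('pics/side4.png',cv2.resize(im[190:310,145:305],None,fx=4.5,fy=4.5,interpolation=cv2.INTER_CUBIC))
E
```

```text
[0.4986279  0.18158321 0.0452861 ] [-21.94679463  -1.36246347  16.1549599 ] 5.7333
```

View pics/side4.png

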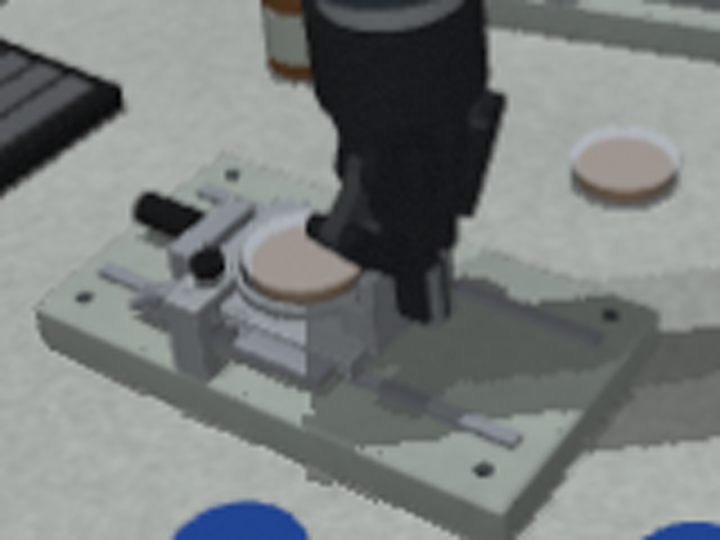

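The force climbed to 22 N with no further travel, so the end stop is reached. Now I'll retreat straight back at a moderate speed.

Request:
play_rows:
  motion:
    - [[-0.3,0,0],0,1]
    - [[-0.8,0,0],0,1]
    - [[-1.3,0,0],0,1]
    - [[-1.8,0,0],0,1]
    - [[-2.3,0,0],0,1]
    - [[-2.8,-0.05,0],0,1]
    - [[-3.3,-0.05,0],0,1]
    - [[-4,-0.1,0],0,1]
    - [[-5,-0.1,0],0,1]
    - [[-6.5,-0.1,0.2],0,1]

```text
clock: 6.62
ee_pos: [0.435, 0.1807, 0.0478]
tcp_rot: [-0.015, -0.693, -0.009, 0.721]
contact_force: [-0.0, 0.0, 0.5]
opening: 0.0003
```

Request:
play_rows:
  motion:
    - [[-1,0,0],0,1]
    - [[-2,0,1],0,1]
    - [[-2,0,4],0,1]
    - [[-2,0,7],0,1]
    - [[-2,0,10],0,1]
    - [[-2,0,12],0,1]
    - [[-2,0,12],0,1]
    - [[-2,0,12],0,1]

```text
clock: 7.28
ee_pos: [0.4161, 0.181, 0.1692]
tcp_rot: [-0.015, -0.695, -0.009, 0.719]
contact_force: [0.1, 0.3, -0.4]
opening: 0.0
```

```bash
python3 - <<'E'
from h import *
s=bot.get_state(); print(s['ee_pos'],s['contact_force'],s['clock'])
d=grab('side'); im=cv2.cvtColor(d['frame'],cv2.COLOR_RGB2BGR)
cv2.imwrite('pics/side5.png',cv2.resize(im[190:310,145:305],None,fx=4.5,fy=4.5,interpolation=cv2.INTER_CUBIC))
t=grab('top','top5.png')
b=cv2.cvtColor(t['frame'],cv2.COLOR_RGB2BGR)
cv2.imwrite('pics/ctop5.png',cv2.resize(b[155:275,165:265],None,fx=5,fy=5,interpolation=cv2.INTER_CUBIC))
E
```

```text
[0.41605796 0.18101751 0.16920843] [ 0.05140641  0.30186806 -0.42165984] 7.2833
```

View pics/side5.png

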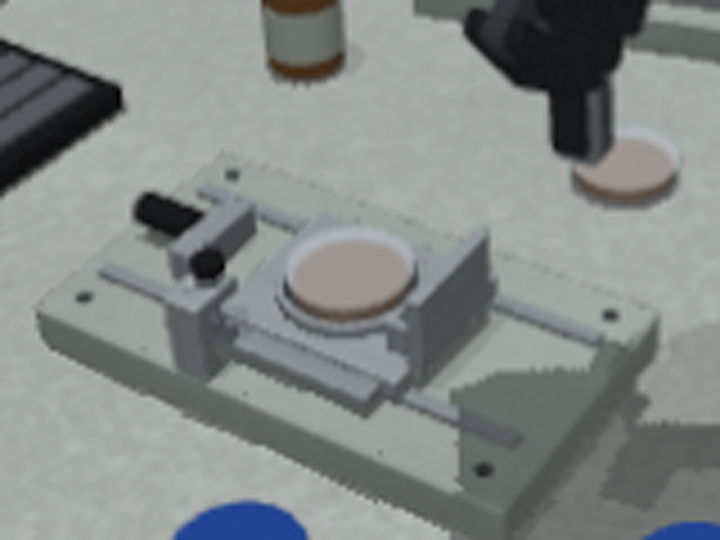

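View pics/ctop5.png

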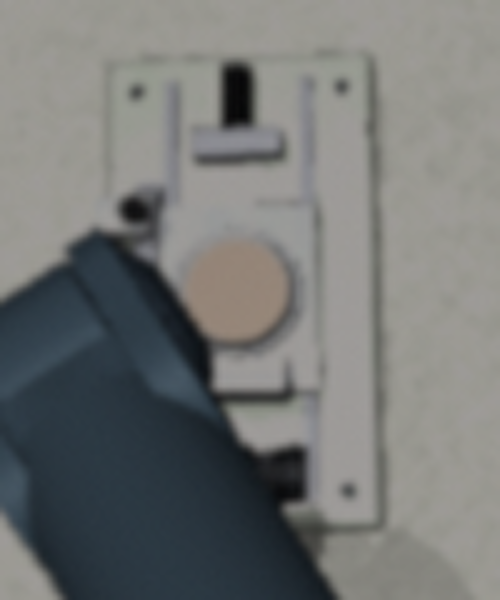

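The carriage has stopped partway: the plate is at side crop (450,300), the dish is flat at (352,275), and the pin head is down at (208,265). I'll measure the travel and check that it's at rest and the bystanders haven't moved.

```bash
python3 - <<'E'
from h import *
def dish(d,box):
    x0,x1,y0,y1=box
    h=cv2.cvtColor(d['frame'],cv2.COLOR_RGB2HSV)[y0:y1,x0:x1]
    m=((h[...,1]>45)&(h[...,0]<25)).astype(np.uint8)
    n,l,st,c=cv2.connectedComponentsWithStats(m);k=1+np.argmax(st[1:,4])
    return plane(d,c[k][0]+x0,c[k][1]+y0,.05),st[k,4]
g=dict(np.load('/tmp/top.npz')); 
print('top now',dish(g,(205,230,195,240)))
i0=cv2.cvtColor(cv2.imread('pics/side0.png'),cv2.COLOR_BGR2RGB)
s=dict(np.load('/tmp/side.npz')); s0=dict(s); s0['frame']=i0
B=(195,262,235,275)
a,b=dish(s0,B),dish(s,B); print('side',a,b,'moved mm',1000*(b[0]-a[0]))
n=grab('side'); c=dish(n,B); print('later',1000*(c[0]-b[0]))
# plate top corners, side crop px now (488,232) vs start (588,128 in 5x crop @145,220)
print(plane(s,145+488/4.5,190+232/4.5,.078))
df=cv2.absdiff(i0,n['frame']).max(2)
for nm,(x0,x1,y0,y1) in dict(jar=(80,130,300,355),beaker=(120,175,335,405),spare=(268,300,215,237),bottle=(198,225,170,210),empty=(236,340,163,204),tip=(300,345,133,162),marker=(353,388,152,177),pinhead=(184,197,243,256)).items(): print(nm,(df[y0:y1,x0:x1]>40).sum())
E
```

```text
top now (array([0.54468921, 0.1793377 , 0.05      ]), np.int32(237))
side (array([0.50486894, 0.20100903, 0.05      ]), np.int32(39)) (array([0.52852313, 0.20057577, 0.05      ]), np.int32(39)) moved mm [23.65418986 -0.43325876  0.        ]
later [0. 0. 0.]
[0.48542277 0.14887722 0.078     ]
jar 0
beaker 0
spare 159
bottle 0
empty 1415
tip 0
marker 0
pinhead 0
```

Travel measures 23.5–24 mm, it's at rest, and the pin head is where it started. The differences at the spare dish and empty station are probably the arm blocking the side view, so I'll check those in the top view.

```bash
python3 - <<'E'
from h import *
a=cv2.imread('pics/top0.png');b=cv2.imread('pics/top5.png')
df=cv2.absdiff(a,b).max(2)
print('spare',(df[218:243,268:296]>30).sum(),'empty',(df[145:248,310:388]>30).sum(),'tip',(df[168:218,415:460]>30).sum())
cv2.imwrite('pics/cmp.png',np.hstack([x[140:300,90:480] for x in(a,b)]))
E
```

```text
spare 0 empty 0 tip 0
```

View pics/cmp.png

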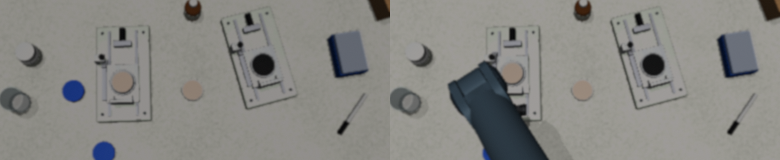

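The empty station at (650,65), the spare dish at (582,90) and the other bystanders look the same in both pictures. I'm handing in.

```bash
python3 -c "
from plant import bot
print(bot.finish_job())"
```

```text
the job is handed in; nothing more can be done
None
```

I pushed the loaded (left) station's carriage in with closed fingertips until it stopped. The force rose to about 22 N with no further travel. I then backed the fingers away, and the carriage sprang back and was caught at the halfway position. The job is handed in, and no verdict was reported.

- **Carriage:** the last pictures put the travel at about 23.5–24 mm, and nothing moved between two successive pictures.
- **Pin and dish:** the pin head is back where it started. The dish looks flat and in its collar, moving only with the carriage. I didn't measure its offset from the seat centre on its own.
- **Everything else:** the empty station, bottle, spare dish, beaker, jar, tip box and marker showed no change. In the side view the spare dish and empty station differed, which I put down to the arm blocking them, because the top view showed no change there. I ran no check on the blue look-alikes.
- **Tool tilt:** the tool tilted about 2° while pressing on the stop, with no sign of any effect. The contact force was near zero after release.

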